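# Run the locked carriage of the pin-measuring slide home

## Task

Bring the pin gauge on the bench slide into the measuring gap: press the carriage's black lock button down with the fingertips and keep it down while you push the carriage, in one go, along its rail until it is fully home against the end stop; then let the button spring up so that the carriage is locked there, and move away. Do not let the lock catch on the way, leave the pin lying in its nest without touching it, and do not disturb the other loose things on the worktop.

Things in the scene. Friction and masses are not known exactly. Their poses are not given: they have to be found in the camera images.
- slide_base: bench slide fixed to the worktop: aluminium base 250 x 96 x 8 mm, x = -104 to +146 mm, with a steel rail. Origin on the worktop under the middle of the button's travel; x = direction in which the carriage slides home, z up. Dark end stop: face at x = 132 mm, 38 mm high. Two grey measuring heads 70 mm high at x = 93 to 137, y = 53 to 89 mm either side. Lock rack along the +y side under the deck
- carriage (a joint): travel of the aluminium carriage along the slide's +x, in m: 0 parked (start), 0.120 home against the end stop. Unlocked, it slides at about 2 N. Its flat deck is 100 x 84 mm, top 44 mm above the worktop, reaching from 28 mm behind the button's centre to 72 mm ahead of it
- lock_button (a joint): how far the lock button is pressed straight down, in m: 0 up, 0.008 fully down. A spring raises it: about 2.5 N at the top, 5.5 N fully down. Up, it locks the carriage (about 1 mm of play); from 0.0055 down the carriage is free. Let up under way, it catches in the next notch (every 12 mm) of the rack; there is a notch at the home position
- button_top (a point): centre of the top face of the lock button: black ribbed rectangular pad 28 mm along the slide, 36 mm across, on the rear part of the carriage; 54 mm above the worktop when up, 46 mm fully down (then 2 mm above the deck). It rides with the carriage. Nothing stands behind it or at its sides on the deck
- thumb_plate (a point): middle of the top edge of the upright thumb plate's rear face, 19 mm ahead (+x) of the button's centre: plate 80 mm wide across the slide, 22 mm tall above the deck (top 66 mm above the worktop), with a sloping front. Fingertips standing on the button push the carriage by this face
- nest_seat (a point): point on the carriage where the centre of the pin belongs, 55 mm ahead of the button's centre and 55.5 mm above the worktop, in a nest of two U-shaped steel saddles whose tops are 58 mm above the worktop
- master_pin: steel pin gauge, 14 mm thick and 70 mm long, lying loose across the slide in the carriage's saddle nest; its length runs along its own y; origin on its side surface, 7 mm from its axis
- pin_center (a point): centre of the pin gauge in the nest
- button_home (a point): fixed point of the slide where the middle of the button's top face lies when the carriage is home and the button fully down
- signal_analyser: large fixed bench instrument to the right of the slide, between it and where the hand may start: it fills x = 0.19 to 0.60 m, y = -0.32 to +0.11 m of the worktop (robot base axes), its case 0.20 m and its carrying handle 0.28 m high: pass well above it. Origin under its middle
- eye_loupe: matt black eye loupe, 38 mm across and 43 mm tall, standing beside the slide on its rack side; origin under its centre
- gauge_block: steel gauge block 35 x 30 x 9 mm lying beside the slide on its rack side; origin under its centre
- termination: pale round coaxial termination, 34 mm across and 32 mm tall, standing beside the slide on the side away from the rack; origin under its centre
- rf_adapter: pale coaxial adapter with a brass stub, 21 x 38 x 21 mm, lying beside the slide on the side away from the rack; origin under its centre
Not all that is in view belongs to the job. Leave any purple or yellow look-alike of the master_pin alone.

How it is judged (in metres and radians):
On the way, in this order (a step that is already met when the one before it is completed fails the run):
1. the lock button is pressed down by the fingers while the carriage is still parked (value of joint lock_button above 0.0053 m and value of joint carriage below 0.008 m and contact force between the fingers and lock_button above 0.5 N), for 0.1 s.
2. the carriage is home with the button still held down by the fingers (value of joint carriage above 0.1175 m and value of joint lock_button above 0.0045 m and contact force between the fingers and lock_button above 0.5 N), for 0.1 s.
At the end, for the whole second after the job is handed in: The carriage is home within 2.5 mm, the lock button is up within 1.5 mm (locked in the last notch), and the pin gauge lies at rest in its nest, its centre within 6 mm of the seat (value of joint carriage above 0.1175 m and value of joint lock_button below 0.0015 m and velocity of joint carriage below 0.01 m/s and distance between pin_center and nest_seat below 0.006 m and linear speed of master_pin below 0.02 m/s); the robot touches nothing.
It fails at once if the lock button comes up part-way (pressed less than 2 mm with the carriage 8 to 112 mm along its travel) (value of joint lock_button below 0.002 m and value of joint carriage between 0.008 and 0.112 m).
It fails at once if the pin gauge is touched by the robot (contact force between any of the fingers, the arm and master_pin above 0.3 N).
It fails at once if the pin gauge is lifted, carried or knocked out of its nest (more than 12 mm from its seat) (distance between pin_center and nest_seat above 0.012 m).
It fails at once if another loose thing is moved by more than 15 mm (distance of any of eye_loupe, gauge_block, termination, rf_adapter from where it was at the start of the episode above 0.015 m).
It also fails if it takes over 45 s, if anything falls off the work surface, if the arm or the gripper's body presses on something with over 40 N, if the wrist force passes 120 N, or if a joint passes its speed limit or range.

## Robot

A 6-joint arm with a two-finger parallel gripper is mounted at the origin on a cart in front of the work surface, level with it; the furniture and walls round the work are solid. World frame = base frame: x ahead of the robot, y to its left, z up, the work surface at z = 0. Lengths are in mm, angles in rad, forces in N, time in s.
With the tool pointing down it reaches from about 350 to 975 mm from the base axis. Payload 7.1 kg.
Tool frame: the origin (TCP) lies at the very end of the fingers, on their centre line; the grasp point (between the pads) lies 19 mm behind it; z points along the fingers, y is the line along which they close (so a half turn about z gives the same grasp; the last joint's range is limited). The gripper opens to 88 mm and grips with 3 to 60 N. Pads are 20 mm wide; open, the fingers measure 115 mm over their backs; the gripper's body (75 mm by 178 mm) begins 61 mm behind the grasp point.
Start: joints at [1.314, 0.423, 1.63, -0, 1.089, -0.019], TCP at [147.197, 607.403, 222.675] pointing down, gripper open.
Joint ranges: [-3, 3], [-0.9, 2.11], [0.09, 2.58], [-1.31, 4.45], [0.11, 2.69], [-2.54, 2.54]. Speed limits (rad/s): [2.39, 2.39, 3.01, 3.14, 3.14, 3.14].

## Interface

Orientations are given as a rotation vector (axis times angle).
In Python, from workcell import get_obs, get_image, job, models gives the robot as it stands.
- The arm moves only by the tool jog_arm, never from a script. Its argument "increments" is one flat list of numbers, 7 for each row, row after row: the turn, a rotation vector about the tool's x, y, z in degrees, then the shift along the tool's x, y, z in mm, then the opening in per cent of the stroke, from 0 (shut) to 100 (fully open). A call has 1 to 12 rows; each row shifts and turns the commanded pose from where the row before left it, along the tool's axes as they then stand; what a row does not reach is not made up. A row lasts 1/8 s, in which the tool goes at most 62.5 mm and 10.7 degrees, less where a joint would pass 70% of its speed; a pose out of reach is approached as far as the arm can. A call is refused whole if a number of a shift passes 62.5 or a number of a turn 10.7, either way. A call with a gripper value outside its range is refused whole. The fingers move at their own pace and stop on an object; the grip force is fixed at half the most. Time passes only in rows, so rows that do not move let the fingers close. It gives the time, the measured TCP pose, the force, the opening and the grip force at its end, in the units of the state.
- get_obs(): the state, without advancing time (a new reading comes with each control period).
- get_image(name): name is "scene" or "top" or "wrist"; returns a dict with "pixels" (384x512x3 uint8, blue, green, red), "depth" (384x512 float32, mm along the optical axis (not along the pixel's ray), 0 where there is no reading), "fx", "fy", "cx", "cy" (pixels), "cam_to_world" (4x4, takes a point from camera to world coordinates); the wrist camera has in their place "tool_from_camera" (4x4, takes a point from camera to tool coordinates, whose origin is the TCP and whose axes are the flange's). Camera axes: x right, y up, looking along -z (the intrinsics and any distortion apply to the point x, -y, -z); pixel columns grow to the right and rows downward; lengths in mm; the calibration is good to about 2 mm. A picture is of the moment at which its call begins: read the wrist's pose just before it.
- job.close_job(): hands the job in; it is judged then, once.
Trained networks look in the newest picture that a camera, given by its name, has taken for a name from the list of things; names that differ only in an ending like _2 or _b are one class to them, and where a whole thing is asked for, a point or a joint stands for the part that bears it (a point fixed in the world has none). Each returns a list of dicts, best first, with "p" (0 to 1); they miss things now and then, are a little off and sometimes report something else, mostly with a low value. They report only what shows in the picture. A call takes as long as a camera call. They do not tell look-alikes from the thing itself.
- models.look_for(target, camera): "centre" ([x, y, z] in mm, in world coordinates, good to about 4 mm: the middle of the surface that is visible of it).
- models.regions_of(target, camera): "region" (384x512 bool, what is visible of it).
The state is a dict: "t": time; "qpos": joint angles; "qvel": joint speeds; "joint_torque": joint torques, N m; "ee_pos": TCP position; "orientation": TCP orientation; "ft_force": force on the tool from outside, world axes, zero at the start; "moment": the same for the moment, N m; "width": finger opening in mm; "grasp_force": force on a finger pad.
Only numpy, scipy, OpenCV 4.12 (cv2) and the standard library are available. Lean on these libraries where they do the work, as an engineer would, in place of code of your own. Each camera call takes 0.05 s, during which the arm holds its last target. There are 200 camera calls.

## Working session

There is one attempt and no reset: what is moved stays moved. The work goes in short steps, Python scripts to look and compute and a tool call to move; the robot and the scene stay as the last step left them, time stands still between calls to the robot, and variables do not carry over. Pictures are saved under pics/ and viewed, at most 10 in all, crops included, and the job is handed in when it is done.

Besides the shell and the picture viewer there is one more tool, called after ">>>" as a command line: name --argument value ..., lists and objects as JSON in quotes. jog_arm: Moves the arm, as the interface text tells. Its arguments: {"type":"object","properties":{"increments":{"type":"array"}},"required":["increments"]}

```bash
mkdir -p pics; cat > h.py <<'E'
import numpy as np, cv2
from workcell import get_obs, get_image, job, models
def world(im,u,v,d=None):
    d=im["depth"][int(v),int(u)] if d is None else d
    p=np.array([(u-im["cx"])/im["fx"]*d,-(v-im["cy"])/im["fy"]*d,-d,1])
    return (im["cam_to_world"]@p)[:3]
E
python3 - <<'E'
from h import *
o=get_obs(); print(o["t"],o["ee_pos"],o["orientation"],o["ft_force"],o["width"])
a=get_image("scene")
for n in ["button_top","thumb_plate","master_pin","slide_base","carriage","eye_loupe","gauge_block","termination","rf_adapter"]:
    print("s",n,[(np.round(r["centre"]),round(r["p"],2)) for r in models.look_for(n,"scene")[:3]])
b=get_image("top")
for n in ["button_top","thumb_plate","master_pin","slide_base","carriage","eye_loupe","gauge_block","termination","rf_adapter"]:
    print("t",n,[(np.round(r["centre"]),round(r["p"],2)) for r in models.look_for(n,"top")[:3]])
cv2.imwrite("pics/s.png",a["pixels"]);cv2.imwrite("pics/t.png",b["pixels"])
print([k for k in b], b["cam_to_world"][:3,3],a["cam_to_world"][:3,3])
E
```

```text
0.0 [147.07524118 606.89002227 221.91847231] [-3.72660026e-01 -3.11919961e+00  2.33309885e-03] [ 0.24296306 -0.19288778 -0.88305261] 88.09880467866007
s button_top [(array([479., 300.,  45.]), 0.7), (array([405., 311.,   4.]), 0.63), (array([503., 325.,  64.]), 0.51)]
s thumb_plate [(array([480., 298.,  44.]), 0.97)]
s master_pin [(array([311., 276.,  15.]), 0.57), (array([345., 444.,  12.]), 0.56)]
s slide_base [(array([474., 395.,  27.]), 0.65), (array([475., 301.,  46.]), 0.61), (array([482., 274.,  54.]), 0.42)]
s carriage [(array([478., 301.,  44.]), 0.56)]
s eye_loupe [(array([420., 387.,  19.]), 0.76)]
s gauge_block [(array([405., 308.,   8.]), 0.49), (array([503., 328.,  58.]), 0.46)]
s termination []
s rf_adapter []
t button_top [(array([488., 274.,  53.]), 0.6)]
t thumb_plate [(array([494., 285.,  44.]), 0.92), (array([488., 274.,  54.]), 0.27)]
t master_pin [(array([358., 439.,  15.]), 0.74), (array([509., 327.,  58.]), 0.63), (array([319., 279.,  15.]), 0.62)]
t slide_base [(array([512., 394.,  28.]), 0.63)]
t carriage [(array([493., 286.,  43.]), 0.63)]
t eye_loupe [(array([432., 380.,  43.]), 0.67), (array([495., 285.,  46.]), 0.6)]
t gauge_block [(array([412., 310.,  10.]), 0.56)]
t termination [(array([584., 294.,  28.]), 0.42), (array([492., 278.,  56.]), 0.18)]
t rf_adapter [(array([572., 234.,  15.]), 0.47)]
['pixels', 'depth', 'fx', 'fy', 'cx', 'cy', 'cam_to_world'] [ 385.81184484  180.37378367 1160.63043917] [-316.30137205  605.14089495  532.38387403]
```

View pics/s.png

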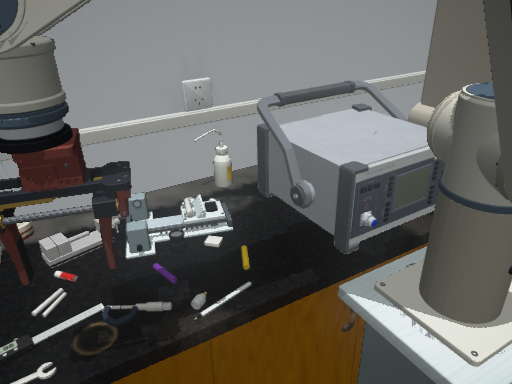

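View pics/t.png

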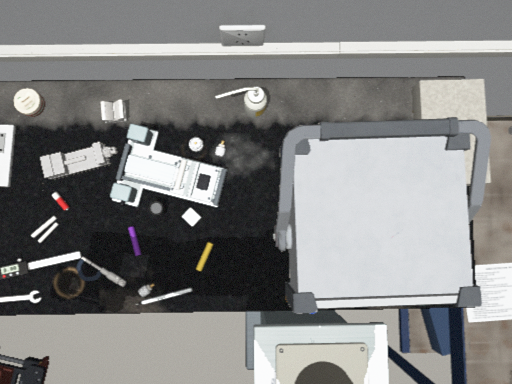

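The pin in the nest is at about (160,165) in the top picture, while the purple one (135,240) and the yellow one (205,257) are look-alikes. The button is the black rectangle at (204,183). I'll check this in a crop and fit the slide's axes using depth.

```bash
python3 - <<'E'
from h import *
b=get_image("top")
c=b["pixels"][110:230,95:240]; cv2.imwrite("pics/tc.png",cv2.resize(c,None,fx=5,fy=5,interpolation=cv2.INTER_CUBIC)[:600,:800])
v,u=np.mgrid[110:230,95:240]; v=v.ravel();u=u.ravel();d=b["depth"][v,u]
P=np.c_[(u-b["cx"])/b["fx"]*d,-(v-b["cy"])/b["fy"]*d,-d,np.ones_like(d)]@b["cam_to_world"].T; P=P[:,:3]
col=b["pixels"][v,u].astype(int).max(1)
def rep(n,m):
    Q=P[m].astype(np.float32); print(n,len(Q),np.median(Q[:,2]).round(1),cv2.minAreaRect(Q[:,:2]),Q.mean(0).round(1))
near=np.hypot(P[:,0]-488,P[:,1]-276)
rep("button",(near<26)&(col<70)&(P[:,2]>45))
rep("deck",(np.hypot(P[:,0]-495,P[:,1]-295)<90)&(P[:,2]>40)&(P[:,2]<50)&(col>100))
h=(P[:,2]>65)&(P[:,2]<78)
for s in (P[:,0]<500,P[:,0]>500): rep("head",h&s&(P[:,1]>340))
for n in ["master_pin","button_top","lock_button","slide_base"]:
  for r in models.regions_of(n,"top")[:3]:
    w=r["region"]; vv,uu=np.nonzero(w); print(n,round(r["p"],2),len(vv),uu.mean(),vv.mean(),world(b,uu.mean(),vv.mean()).round(1), cv2.minAreaRect(np.c_[uu,vv].astype(np.float32)))
E
```

```text
Traceback (most recent call last):
cv2.error: OpenCV(4.12.0) /io/opencv/modules/imgproc/src/convhull.cpp:143: error: (-215:Assertion failed) total >= 0 && (depth == CV_32F || depth == CV_32S) in function 'convexHull'
```

View pics/tc.png

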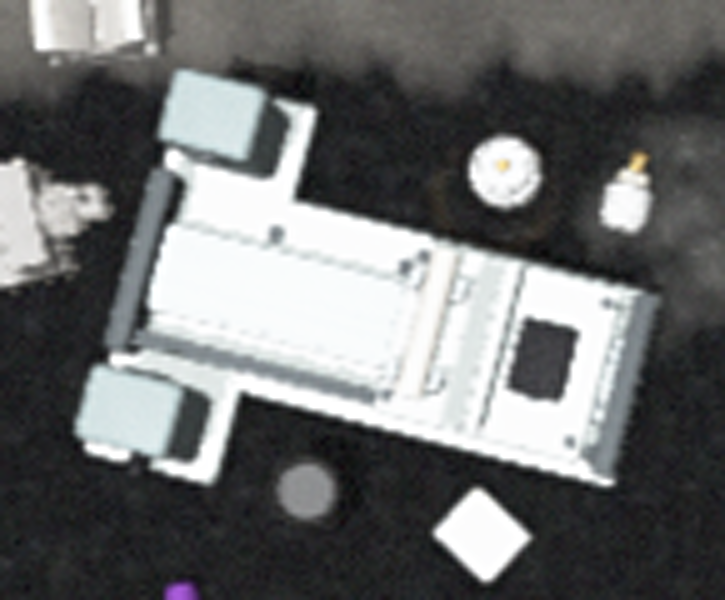

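The crop shows the black button at (542,360), the pin across the nest at (428,320), the heads on the left, and the loupe and gauge block below. The slide points left and slightly up.

```bash
python3 - <<'E'
from h import *
b=get_image("top"); hsv=b["pixels"].astype(int).max(2)
v,u=np.mgrid[110:230,95:240]; v=v.ravel();u=u.ravel();d=b["depth"][v,u].astype(float)
P=np.c_[(u-b["cx"])/b["fx"]*d,-(v-b["cy"])/b["fy"]*d,-d,np.ones_like(d)]@b["cam_to_world"].T; P=P[:,:3]
col=hsv[v,u]
def rep(n,m):
    Q=P[m].astype(np.float32)
    if len(Q)>3: print(n,len(Q),np.median(Q[:,2]).round(1),cv2.minAreaRect(np.ascontiguousarray(Q[:,:2])),Q.mean(0).round(1))
    else: print(n,len(Q))
bt=(abs(u-203.4)<9)&(abs(v-182)<11)
print(world(b,203.4,182))
rep("button",bt&(col<110))
rep("deckslab",(P[:,2]>39)&(P[:,2]<49)&(u>190)&(u<225)&(col>120))
h=(P[:,2]>62)&(P[:,2]<80)&(u<160)
rep("headTop",h&(v<145)); rep("headBot",h&(v>175))
e=lambda cx,cy:(95+cx/5,110+cy/5)
for n,c in dict(pin=(428,320),plate=(497,345)).items(): print(n,world(b,*e(*c)).round(1))
A=world(b,*e(600,478));B=world(b,*e(245,388));print("edge",A.round(1),B.round(1),np.degrees(np.arctan2(*(B-A)[[1,0]])))
E
```

```text
[490.7420956  272.59015715  54.94278576]
button 160 53.8 ((451.51373291015625, 227.09413146972656), (156.79666137695312, 37.58866882324219), 48.897525787353516) [490.8 272.4  67.6]
deckslab 532 43.7 ((493.57708740234375, 280.0863952636719), (67.56640625, 83.6257095336914), 75.20304107666016) [491.1 269.5  43.8]
headTop 307 69.2 ((605.0736694335938, 425.3658142089844), (44.704498291015625, 38.89042663574219), 77.52999114990234) [605.4 424.3  69.1]
headBot 312 68.9 ((470.98779296875, 461.6510925292969), (44.55293273925781, 38.364654541015625), 75.0306396484375) [469.9 461.1  69. ]
pin [509.6 324.8  59.3]
plate [497.4 292.8  60.7]
edge [436.9 248.   23.1] [483.2 419.1  12.2] 74.87584270966332
```

>>> jog_arm --increments '[0, 0, 0, -46, -27, 0, 0, 0, 0, 0, -46, -27, 0, 0, 0, 0, 0, -46, -27, 0, 0, 0, 0, 0, -46, -27, 0, 0, 0, 0, 0, -46, -27, 0, 0, 0, 0, 0, -46, -27, 0, 0, 0, 0, 0, -46, -27, 0, 0, 0, 0, 0, -46, -27, 0, 0, 0, 0, 0, -46, -27, 0, 0]'

```text
t: 2.22
ee_pos: [493.5, 272.4, 222.9]
orientation: [0.373, 3.119, 0.001]
ft_force: [0.8, -0.6, -0.5]
width: 1.9
grasp_force: 0.0
```

>>> jog_arm --increments '[0, 0, 10.2, 0, 0, 0, 0, 0, 0, 10.2, 0, 0, 0, 0, 0, 0, 10.2, 0, 0, 0, 0, 0, 0, 10.2, 0, 0, 0, 0, 0, 0, 10.2, 0, 0, 0, 0, 0, 0, 10.2, 0, 0, 0, 0, 0, 0, 10.2, 0, 0, 0, 0, 0, 0, 10.2, 0, 0, 0, 0, 0, 0, 10.2, 0, 0, 0, 0, 0, 0, 0, 0, 0, 0, 0]'

```text
t: 3.48
ee_pos: [492.3, 273.7, 222.7]
orientation: [2.498, 1.905, 0.0]
ft_force: [0.4, 0.4, -0.1]
width: 0.7
grasp_force: 0.0
```

```bash
cat >> h.py <<'E'
from scipy.spatial.transform import Rotation as R
def st():
    o=get_obs(); M=R.from_rotvec(o["orientation"]).as_matrix()
    print("t",round(o["t"],2),"tcp",np.round(o["ee_pos"],1),"yaw x",np.degrees(np.arctan2(M[1,0],M[0,0])).round(2),"z",M[:,2].round(4),"F",np.round(o["ft_force"],1),"w",round(o["width"],1),"q",np.round(o["qpos"],2))
    return o,M
B=np.array([491.,273,54])
def plan(target):
    o,M=st(); print("tool shift",(M.T@(np.array(target)-o["ee_pos"])).round(1))
E
python3 - <<'E'
from h import *
o,M=st()
w=get_image("wrist"); cv2.imwrite("pics/w.png",w["pixels"])
for n in ["button_top","master_pin","thumb_plate","eye_loupe"]:
    print(n,[(np.round(r["centre"]),round(r["p"],2)) for r in models.look_for(n,"wrist")[:3]])
plan(B+[0.8,2.9,60])
E
```

```text
t 3.48 tcp [492.3 273.7 222.7] yaw x 74.67 z [ 1.e-04  0.e+00 -1.e+00] F [ 0.4  0.4 -0.1] w 0.7 q [ 0.49  0.33  1.77 -0.    1.04  0.75]
button_top [(array([492., 278.,  54.]), 0.87), (array([584., 292.,  27.]), 0.74), (array([498., 289.,  43.]), 0.57)]
master_pin [(array([321., 275.,  14.]), 0.93), (array([510., 327.,  63.]), 0.88), (array([360., 442.,  12.]), 0.77)]
thumb_plate [(array([498., 291.,  42.]), 0.77), (array([516., 325.,  62.]), 0.59)]
eye_loupe [(array([413., 306.,   5.]), 0.72), (array([440., 379.,  37.]), 0.69)]
t 3.73 tcp [492.3 273.7 222.7] yaw x 74.69 z [-0. -0. -1.] F [ 0.1  0.8 -0.4] w 0.2 q [ 0.49  0.33  1.77 -0.    1.04  0.75]
tool shift [  2.   -1.  108.7]
```

View pics/w.png

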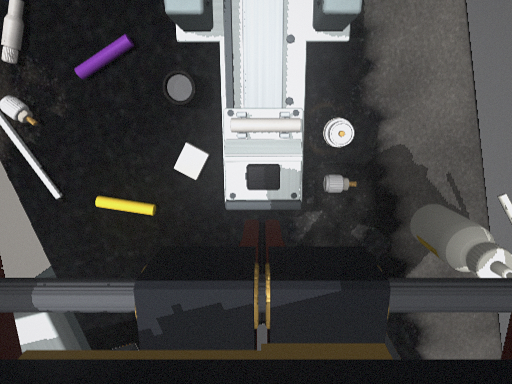

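The wrist view shows the button at (263,177), the pin at (264,125) and the slide aligned with the tool. I'll locate the button from this second view.

```bash
python3 - <<'E'
from h import *
o,M=st(); w=get_image("wrist")
T=np.eye(4);T[:3,:3]=M;T[:3,3]=o["ee_pos"]; w["cam_to_world"]=T@w["tool_from_camera"]
g=w["pixels"].max(2)[158:197,236:292]<70
n,l,s,c=cv2.connectedComponentsWithStats(g.astype(np.uint8)); 
for i in range(1,n):
    if s[i,4]>200: print(s[i],c[i]+[236,158],world(w,c[i][0]+236,c[i][1]+158).round(1))
for e in [(228,200),(228,165),(300,200),(300,165)]: print(e,world(w,*e).round(1))
for row in range(140,166,2): print(row,world(w,264,row).round(1))
E
```

```text
t 3.73 tcp [492.3 273.7 222.7] yaw x 74.69 z [-0. -0. -1.] F [ 0.1  0.8 -0.4] w 0.2 q [ 0.49  0.33  1.77 -0.    1.04  0.75]
[ 11   6  33  26 559] [266.490161   177.29695886] [497.5 274.5  52.8]
(228, 200) [448.5 258.3  40.1]
(228, 165) [460.5 296.8  43.5]
(300, 200) [527.4 231.8  23.2]
(300, 165) [535.8 276.   42.8]
140 [505.2 312.4  44.3]
142 [504.7 310.8  48.3]
144 [504.2 308.9  50.3]
146 [503.7 307.3  53.6]
148 [503.2 305.6  56.3]
150 [502.7 303.8  57.9]
152 [502.2 302.2  61.5]
154 [501.7 300.4  62.5]
156 [501.2 298.7  64.8]
158 [500.8 297.1  67. ]
160 [500.2 294.9  65.8]
162 [499.  289.6  43.3]
164 [498.5 288.2  47.8]
```

>>> jog_arm --increments '[0, 0, 0, 2.8, 0, 30, 0, 0, 0, 0, 0, 0, 40, 0, 0, 0, 0, 0, 0, 40, 0, 0, 0, 0, 0, 0, 30, 0, 0, 0, 0, 0, 0, 18, 0, 0, 0, 0, 0, 0, 0, 0]'

```text
t: 4.53
ee_pos: [492.5, 276.1, 63.8]
orientation: [-2.499, -1.904, 0.003]
ft_force: [0.4, -0.0, -0.1]
width: 0.6
grasp_force: 0.0
```

```bash
python3 - <<'E'
from h import *
st(); w=get_image("wrist"); cv2.imwrite("pics/w2.png",w["pixels"])
E
```

```text
t 4.53 tcp [492.5 276.1  63.8] yaw x 74.6 z [-0.0019 -0.001  -1.    ] F [ 0.4 -0.  -0.1] w 0.6 q [ 0.49  0.57  1.85 -0.    0.73  0.76]
```

View pics/w2.png

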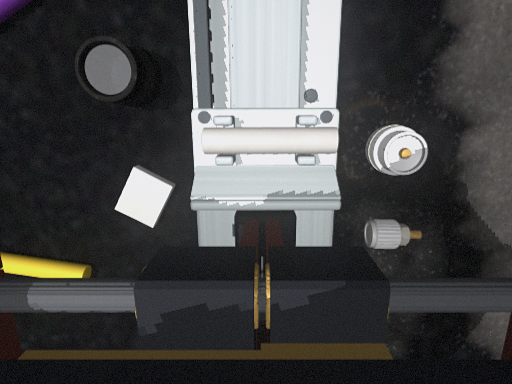

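The fingertips are centred over the button (about (265,225)) and clear of the plate. I'll press down slowly.

>>> jog_arm --increments '[0, 0, 0, 0, 0, 7, 0, 0, 0, 0, 0, 0, 3, 0, 0, 0, 0, 0, 0, 2, 0, 0, 0, 0, 0, 0, 0, 0]'

```text
t: 5.08
ee_pos: [493.4, 276.6, 53.0]
orientation: [2.499, 1.903, 0.001]
ft_force: [0.5, 0.4, 2.8]
width: 0.2
grasp_force: 1.3
```

>>> jog_arm --increments '[0, 0, 0, 0, 0, 2, 0, 0, 0, 0, 0, 0, 2, 0, 0, 0, 0, 0, 0, 0, 0]'

```text
t: 5.45
ee_pos: [493.3, 276.6, 48.8]
orientation: [2.499, 1.903, 0.001]
ft_force: [0.7, 0.6, 4.2]
width: 0.2
grasp_force: 2.1
```

>>> jog_arm --increments '[0, 0, 0, 0, 0, 2, 0, 0, 0, 0, 0, 0, 1, 0, 0, 0, 0, 0, 0, 0, 0, 0, 0, 0, 0, 0, 0, 0]'

```text
t: 5.95
ee_pos: [493.4, 276.6, 46.3]
orientation: [2.499, 1.903, 0.001]
ft_force: [-0.9, 0.5, 10.8]
width: 0.3
grasp_force: 5.1
```

>>> jog_arm --increments '[0, 0, 0, 2, 0, 0, 0, 0, 0, 0, 3, 0, 0, 0, 0, 0, 0, 4, 0, 0, 0, 0, 0, 0, 4, 0, 0, 0, 0, 0, 0, 4, 0, 0, 0, 0, 0, 0, 4, 0, 0, 0]'

```text
t: 6.7
ee_pos: [498.8, 296.6, 46.3]
orientation: [2.499, 1.903, 0.0]
ft_force: [-1.7, -1.6, 11.4]
width: 0.6
grasp_force: 5.4
```

```bash
python3 - <<'E'
from h import *
st(); w=get_image("wrist"); cv2.imwrite("pics/w3.png",w["pixels"])
E
```

```text
t 6.7 tcp [498.8 296.6  46.3] yaw x 74.58 z [ 2.e-04 -2.e-04 -1.e+00] F [-1.7 -1.6 11.4] w 0.6 q [ 0.52  0.61  1.82 -0.    0.71  0.79]
```

View pics/w3.png

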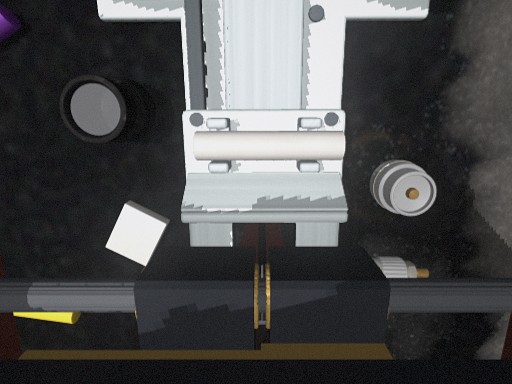

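The carriage moves with the fingers, the button stays down and the pin sits in its nest. I'll continue the push.

>>> jog_arm --increments '[0, 0, 0, 4, 0, 0, 0, 0, 0, 0, 5, 0, 0, 0, 0, 0, 0, 6, 0, 0, 0, 0, 0, 0, 6, 0, 0, 0, 0, 0, 0, 6, 0, 0, 0, 0, 0, 0, 6, 0, 0, 0, 0, 0, 0, 6, 0, 0, 0, 0, 0, 0, 6, 0, 0, 0, 0, 0, 0, 6, 0, 0, 0, 0, 0, 0, 6, 0, 0, 0, 0, 0, 0, 6, 0, 0, 0, 0, 0, 0, 5, 0, 0, 0]'

```text
t: 8.25
ee_pos: [516.7, 362.2, 46.3]
orientation: [2.499, 1.903, -0.0]
ft_force: [-2.2, -1.5, 10.3]
width: 0.5
grasp_force: 5.3
```

>>> jog_arm --increments '[0, 0, 0, 5, 0, 0, 0, 0, 0, 0, 5, 0, 0, 0, 0, 0, 0, 4, 0, 0, 0, 0, 0, 0, 4, 0, 0, 0, 0, 0, 0, 3, 0, 0, 0, 0, 0, 0, 3, 0, 0, 0, 0, 0, 0, 3, 0, 0, 0]'

```text
t: 9.12
ee_pos: [523.8, 388.2, 46.3]
orientation: [2.499, 1.903, -0.001]
ft_force: [-1.7, -1.9, 10.7]
width: 0.2
grasp_force: 5.2
```

>>> jog_arm --increments '[0, 0, 0, 2, 0, 0, 0, 0, 0, 0, 2, 0, 0, 0, 0, 0, 0, 2, 0, 0, 0, 0, 0, 0, 1, 0, 0, 0, 0, 0, 0, 0, 0, 0, 0]'

```text
t: 9.75
ee_pos: [525.0, 392.9, 46.2]
orientation: [2.498, 1.903, -0.006]
ft_force: [-3.1, -9.0, 15.9]
width: 0.5
grasp_force: 7.4
```

>>> jog_arm --increments '[0, 0, 0, 2, 0, 0, 0, 0, 0, 0, 0, 0, 0, 0, 0, 0, 0, 0, 0, 0, 0]'

```text
t: 10.12
ee_pos: [525.3, 394.1, 46.2]
orientation: [2.497, 1.903, -0.008]
ft_force: [-2.8, -12.8, 16.3]
width: 0.4
grasp_force: 8.1
```

```bash
python3 - <<'E'
from h import *
st(); w=get_image("wrist"); cv2.imwrite("pics/w4.png",w["pixels"])
b=get_image("top"); c=b["pixels"][110:210,95:215]; cv2.imwrite("pics/t4.png",cv2.resize(c,None,fx=5,fy=5,interpolation=cv2.INTER_CUBIC))
E
```

```text
t 10.12 tcp [525.3 394.1  46.2] yaw x 74.6 z [-0.003  -0.0048 -1.    ] F [ -2.8 -12.8  16.3] w 0.4 q [ 0.63  0.69  1.64 -0.    0.82  0.9 ]
```

View pics/w4.png

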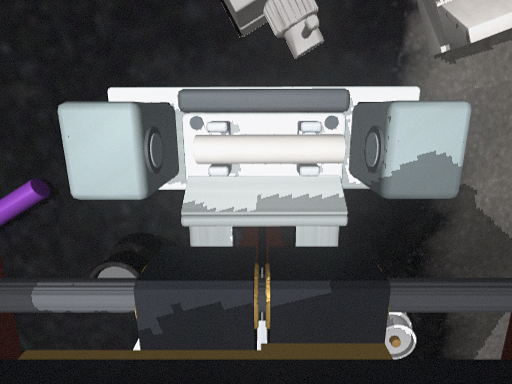

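The deck has met the dark end stop at (264,100), with about 13 N against the push, so the carriage is home. I'll release straight up, back off and then rise.

>>> jog_arm --increments '[0, 0, 0, 0, 0, -2, 0, 0, 0, 0, 0, 0, -2, 0, 0, 0, 0, 0, 0, -2, 0, 0, 0, 0, 0, 0, -2, 0, 0, 0, 0, 0, 0, -3, 0, 0, 0, 0, 0, 0, -2, 0, 0, 0, 0, -6, 0, 0, 0, 0, 0, 0, 0, 0, -10, 0, 0, 0, 0, 0, 0, -30, 0, 0, 0, 0, 0, 0, -50, 0, 0, 0, 0, 0, 0, -50, 0, 0, 0, 0, 0, 0, 0, 0]'

```text
t: 11.72
ee_pos: [527.2, 393.0, 204.4]
orientation: [2.499, 1.903, 0.015]
ft_force: [0.0, -0.5, 0.3]
width: 1.0
grasp_force: 0.0
```

```bash
python3 - <<'E'
from h import *
o,M=st(); w=get_image("wrist"); cv2.imwrite("pics/w5.png",w["pixels"])
T=np.eye(4);T[:3,:3]=M;T[:3,3]=o["ee_pos"]; w["cam_to_world"]=T@w["tool_from_camera"]
for n in ["button_top","master_pin"]:
    print(n,[(np.round(r["centre"],1),round(r["p"],2)) for r in models.look_for(n,"wrist")[:3]])
E
```

```text
t 11.72 tcp [527.2 393.  204.4] yaw x 74.57 z [ 0.0078  0.0058 -1.    ] F [ 0.  -0.5  0.3] w 1.0 q [0.62 0.49 1.57 0.   1.07 0.89]
button_top [(array([523.5, 391. ,  53.2]), 0.55)]
master_pin [(array([361.3, 443. ,  12.5]), 0.97), (array([540.7, 444.1,  62.9]), 0.57)]
```

View pics/w5.png

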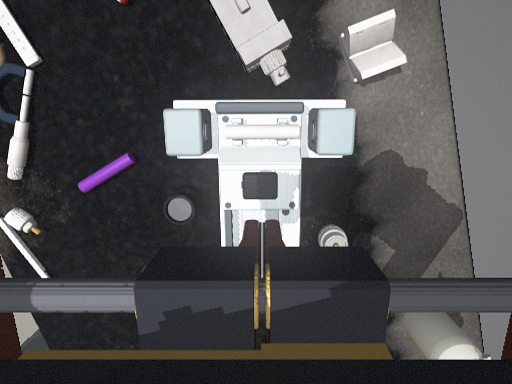

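The carriage is against the stop, the button at (260,186) is up (z about 53 mm, as at the start), and the pin lies in its nest at (262,131).

```bash
python3 -c "
from workcell import job
print(job.close_job())"
```

```text
the job is handed in; nothing more can be done
None
```

The carriage was pushed home in one pass and is locked there with the button up, the pin is in its nest, the arm is clear of everything, and the job is handed in; the hand-in gave no verdict.

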